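# Put the scoop back in the airtight canister

## Task

The canister is washed and dry: press its thumb latch so that the lid springs fully open, put the steel measuring scoop back inside and let go of it, then push the lid down at its front edge until the latch catches and holds it shut. Feel your way: more than 20 N on the canister, lid or latch will crack it. Do not tip the canister or shove it more than a few centimetres, and leave the mug, the glass jar and the tea box where they stand.

Things in the scene. Friction and masses are not known exactly. Their poses are not given: they have to be found in the camera images.
- canister: White stoneware canister with grey lid, 126 (x) x 150 (y) mm, loose, 1.1 kg. Origin: centre of its underside; x runs from the front (latch side, towards the robot) to the hinge side, z up. Walls 5 mm, inner space 116 x 140 mm, rim at 88 mm. Lid 130 x 152 x 8 mm, its top 100 mm up when shut. The latch stands out 61 mm in front. Over 12 N on the latch's thumb pad tips the canister.
- inside (a point): Centre of the canister's inner floor, 7 mm above its underside: the scoop belongs in here.
- thumb_pad (a point): Where to press down on the steel thumb pad: on its top face, 107 mm in front of the canister's centre, 82 mm above its underside. From here the pad reaches 20 mm to each side, 16 mm forward and 27 mm back to the hook's stem, which stands 32 mm above the pad and leans up to 11 mm forward while the pad is pressed.
- latch (a joint): Angle of the thumb latch, a bell crank pivoted 40.5 mm behind the pressing point: 0 = home, hook over the lid's catch tongue; grows as the pad is pressed, to a hard stop at 0.27 rad (11 mm at the pad). Sprung: 2 N at first; 4 to 8 N, at 6 to 10 mm, frees the lid. Springs home when let go. As the lid comes down its tongue pushes the sloping hook aside (0.1 rad or more) until it snaps over.
- lid (a joint): Lid angle: latched 0 to 0.006, fully open 1.75 rad, past upright. A spring opens it (1 to 2 N at the front edge). Closing at the front edge: up to 8 N pushes the hook aside, from 0.12 rad on; then 3 to 5 N; at the end a rubber seal, which may sit higher or lower, resists at 12 N/mm: it snaps at 7 to 15 N, and 0.5 to 1.5 mm lower 20 N is passed. Needs more nearer to the hinge.
- lid_front (a point): Point on the middle of the lid's outer (top) face, 120 mm from the hinge axis, 10 mm short of the lid's front edge: push it shut about here. When shut it lies 54 mm in front of the canister's centre, 100 mm above its underside.
- lid_hinge (a point): Middle of the lid's hinge axis, which runs along the canister's y, 66 mm behind its centre (+x) and 93 mm above its underside. The lid's outer face lies 7 mm off the plane through this axis (above it when shut, on the far side when open).
- scoop: Steel measuring scoop, about 60 g, standing on its bowl: bowl 46 mm across at the rim, 40 mm at the foot, 34 mm high; a flat straight handle, 14 mm wide and 7 mm thick, sticks out along the scoop's +x at 26 to 34 mm height and ends 72 mm from the bowl's axis. Origin: centre of the bowl's underside.
- mug: White mug, 80 mm across, 92 mm high. Origin: centre of its underside. To be left alone.
- jar: Glass jar with a wooden lid, 86 mm across, 126 mm high. Origin: centre of its underside. To be left alone.
- tea_box: Green tea box, 60 x 100 x 65 mm high. Origin: centre of its underside. To be left alone.
Mind the look-alikes: they are no part of the job. What is shaped like the canister but pink is not meant. Of the things like the scoop, leave any that is red; of the rest the larger one is meant.

How it is judged (in metres and radians):
On the way, in this order (a step that is already met when the one before it is completed fails the run):
1. the latch is pressed and the lid has sprung open (value of joint lid above 1.5 rad), for 0.2 s.
2. the scoop is inside the canister and let go, with the lid still open (x of scoop in the frame of canister between -0.055 and 0.055 m and y of scoop in the frame of canister between -0.067 and 0.067 m and z of scoop in the frame of canister between 0 and 0.055 m and contact force between the fingers and scoop below 0.1 N and value of joint lid above 1.2 rad), for 0.2 s.
At the end, for the whole second after the job is handed in: The lid is shut and held by the latch without being touched (lid joint below 0.015 rad, latch home below 0.03 rad), the scoop lies inside the canister, and the canister stands upright on the worktop, all at rest (value of joint lid below 0.015 rad and value of joint latch below 0.03 rad and x of scoop in the frame of canister between -0.055 and 0.055 m and y of scoop in the frame of canister between -0.067 and 0.067 m and z of scoop in the frame of canister between 0 and 0.055 m and angle between canister's own z axis and vertical below 0.03 rad and linear speed of canister below 0.01 m/s and linear speed of scoop below 0.02 m/s).
It fails at once if more than 20 N is put on the canister, its lid or its latch (contact force between any of the fingers, the arm and canister above 20 N).
It fails at once if the canister is tipped (more than 0.12 rad) (angle between canister's own z axis and vertical above 0.12 rad).
It fails at once if the canister is shoved more than 40 mm (distance of canister from where it was at the start of the episode above 0.04 m).
It fails at once if the mug, the glass jar or the tea box is moved more than 20 mm (distance of any of mug, jar, tea_box from where it was at the start of the episode above 0.02 m).
It also fails if it takes over 72 s, if anything falls off the work surface, if the arm or the gripper's body presses on something with over 40 N, if the wrist force passes 120 N, or if a joint passes its speed limit or range.

## Robot

A 6-joint arm with a two-finger parallel gripper is mounted at the origin on the work surface. World frame = base frame: x ahead of the robot, y to its left, z up, the work surface at z = 0. Lengths are in m, angles in degrees, forces in N, time in s.
With the tool pointing down it reaches from about 0.25 to 0.725 m from the base axis. Payload 9.7 kg.
Tool frame: the origin (TCP) lies at the very end of the fingers, on their centre line; the grasp point (between the pads) lies 19 mm behind it; z points along the fingers, y is the line along which they close (so a half turn about z gives the same grasp; the last joint's range is limited). The gripper opens to 85 mm and grips with 20 to 120 N. Pads are 22 mm wide; open, the fingers measure 114 mm over their backs; the gripper's body (76 mm by 85 mm) begins 54 mm behind the grasp point. The pads swing forward as they close: fully open they stand 13 mm farther back than shut.
Start: joints at [-69.786, 4.979, 10.078, 95.1, 0, 90], TCP at [0.19, -0.516, 0.231] pointing down, gripper open.
Joint ranges: [-179.16, 179.16], [-48.56, 103.87], [-65.8, 70.77], [-126.05, 130.52], [-82.76, 87.17], [-180, 180]. Speed limits (degrees/s): [127.2, 127.2, 147.25, 180, 180, 180].

## Interface

Orientations are given as [roll, pitch, yaw] about the fixed x, y, z axes, in that order (R = Rz(yaw) Ry(pitch) Rx(roll)).
In Python, from workcell import bot, viewer, finder gives the robot as it stands. The module is installed in compiled form; this text tells all that it offers.
- The arm moves only by the shell command python3 -m inch 'ROWS' [FORCE]. ROWS is JSON, a list that holds one entry, the list of rows, each a list of 7 numbers: the opening in per cent of the stroke, from 0 (shut) to 100 (fully open), then the shift along the tool's x, y, z in mm, then the turn, a rotation vector about the tool's x, y, z in degrees. In form: [[[grip, tx, ty, tz, ax, ay, az], ...]]. A call has 1 to 8 rows; each row shifts and turns the commanded pose from where the row before left it, along the tool's axes as they then stand; what a row does not reach is not made up. A row lasts 1/8 s, in which the tool goes at most 62.5 mm and 10.7 degrees, less where a joint would pass 70% of its speed; a pose out of reach is approached as far as the arm can. A call with a gripper value outside its range is refused whole. The fingers move at their own pace and stop on an object; FORCE is the grip in N (left out, the last holds). Time passes only in rows, so rows that do not move let the fingers close. It gives the time, the measured TCP pose, the force, the opening and the grip force at its end, in the units of the state.
- bot.get_obs(): the state, without advancing time (a new reading comes with each control period).
- viewer.camera(name): name is "scene" or "top" or "wrist"; returns a dict with "pixels" (420x560x3 uint8, red, green, blue), "vfov" (degrees; the focal length in pixels is half the picture's height over the tangent of half this angle, whatever the lens; pixels are square), "cx", "cy" (the principal point, pixels), "k1" (the pictures are not rectified: a ray, as slopes to the right and down, at radius r is drawn at 1 + k1 r^2 times it, then the intrinsics apply), "R" (3x3) and "t" (3): a world point X has camera coordinates R X + t. Camera axes: x right, y down, z forward; pixel columns grow to the right and rows downward; lengths in m; the calibration is good to about 2 mm. A picture is of the moment at which its call begins. There is no depth.
- bot.job_done(): hands the job in; it is judged then, once.
Trained networks look in the newest picture that a camera, given by its name, has taken for a name from the list of things; names that differ only in an ending like _2 or _b are one class to them, and where a whole thing is asked for, a point or a joint stands for the part that bears it (a point fixed in the world has none). Each returns a list of dicts, best first, with "conf" (0 to 1); they miss things now and then, are a little off and sometimes report something else, mostly with a low value. They report only what shows in the picture. A call takes as long as a camera call. They do not tell look-alikes from the thing itself.
- finder.outline_of(camera, thing): "pixels" (420x560 bool, what is visible of it) and "extent" ([centre column, centre row, width, height] in pixels, round what is visible of it).
- finder.mark_of(camera, thing): "position" ([column, row] in pixels: a listed point, or the origin of a listed thing).
The state is a dict: "time": time; "q": joint angles; "qd": joint speeds; "joint_efforts": joint torques, N m; "ee_pos": TCP position; "tcp_rot": TCP orientation; "wrist_force": force on the tool from outside, world axes, zero at the start; "torque": the same for the moment, N m; "opening": finger opening in m; "grasp_force": force on a finger pad.
Only numpy, scipy, OpenCV 4.12 (cv2) and the standard library are available. Lean on these libraries where they do the work, as an engineer would, in place of code of your own. Each camera call takes 0.05 s, during which the arm holds its last target. There are 200 camera calls.

## Working session

There is one attempt and no reset: what is moved stays moved. The work goes in short steps, Python scripts to look and compute and a shell command to move; the robot and the scene stay as the last step left them, time stands still between calls to the robot, and variables do not carry over. Pictures are saved under pics/ and viewed, at most 10 in all, crops included, and the job is handed in when it is done.

```bash
mkdir -p pics; cat > h.py <<'E'
import numpy as np, cv2
from scipy.spatial.transform import Rotation as Ro
from workcell import bot, viewer, finder
def K(c):
    f=c["pixels"].shape[0]/2/np.tan(np.radians(c["vfov"])/2)
    return np.array([[f,0,c["cx"]],[0,f,c["cy"]],[0,0,1.]]), np.array([c["k1"],0,0,0.])
def ray(c,p):
    # drawn = s(1+k1 r^2): OpenCV forward model
    k,d=K(c); u=cv2.undistortPoints(np.array([[p]],float),k,d)[0,0]
    R=np.array(c["R"]); o=-R.T@np.array(c["t"]); v=R.T@np.array([u[0],u[1],1]); return o,v/np.linalg.norm(v)
def onz(c,p,z):
    o,v=ray(c,p); return o+v*(z-o[2])/v[2]
def proj(c,X):
    k,d=K(c); return cv2.projectPoints(np.array(X,float).reshape(-1,3),cv2.Rodrigues(np.array(c["R"]))[0],np.array(c["t"],float),k,d)[0][:,0]
def tri(l):
    A=0;b=0
    for c,p in l:
        o,v=ray(c,p);M=np.eye(3)-np.outer(v,v);A=A+M;b=b+M@o
    return np.linalg.solve(A,b)
def save(c,n): cv2.imwrite("pics/"+n,c["pixels"][:,:,::-1])
def rows(dp): # world delta -> tool mm
    o=bot.get_obs(); return o
E
python3 - <<'E'
from h import *
o=bot.get_obs();print({k:np.round(v,3) for k,v in o.items()})
np.set_printoptions(precision=3,suppress=True)
ims=[]
for n in ("scene","top"):
    c=viewer.camera(n);ims.append(c["pixels"])
    print(n,-np.array(c["R"]).T@c["t"])
    for t in ("canister","scoop","mug","jar","tea_box"):
        for m in finder.outline_of(n,t):
            if m["conf"]>.3: print(t,"ext",np.round(m["extent"],1),round(m["conf"],2))
    for t,z in (("canister",0),("thumb_pad",.082),("lid_front",.1),("lid_hinge",.093),("scoop",0),("mug",0),("jar",0),("tea_box",0)):
        for m in finder.mark_of(n,t):
            if m["conf"]>.3: print(t,np.round(m["position"],1),round(m["conf"],2),onz(c,m["position"],z))
    save(c,n+"1.png")
E
```

```text
{'time': np.float64(0.0), 'q': array([-69.785,   5.01 ,  10.033,  95.1  ,   0.   ,  90.   ]), 'qd': array([ 0.05 , -0.004, -0.004, -0.007, -0.142,  0.036]), 'joint_efforts': array([-0.0000e+00, -5.2038e+01,  4.6481e+01,  1.6000e-02, -0.0000e+00,
       -0.0000e+00]), 'ee_pos': array([ 0.19 , -0.516,  0.231]), 'tcp_rot': array([-179.923,   -0.   ,   20.214]), 'wrist_force': array([ 0.216,  0.014, -0.064]), 'torque': array([ 0.038, -0.017, -0.017]), 'grasp_force': np.float64(0.0), 'opening': np.float64(0.086)}
scene [ 1.514 -0.655  0.848]
canister ext [203.2 207.7  65.3  61.2] 0.6
canister ext [284.4 290.   76.3  80.6] 0.55
scoop ext [214.1 276.1  22.2  28.5] 0.76
scoop ext [188.2 249.6  24.6  30.1] 0.57
scoop ext [146.9 248.9  18.5  15.5] 0.51
scoop ext [302.9 225.5  64.9  60.8] 0.34
mug ext [348.6 195.4  37.1  35.2] 0.95
jar ext [409.6 206.8  29.   37. ] 0.59
tea_box ext [166.2 304.9  46.5  41.1] 0.71
tea_box ext [303.1 225.7  64.6  56.4] 0.47
canister [284.2 302.6] 0.75 [ 0.767 -0.142  0.   ]
canister [211.1 221. ] 0.73 [ 0.335 -0.139  0.   ]
canister [303.7 237.1] 0.63 [0.557 0.065
[... 1377 characters left out ...]
7 [0.477 0.275 0.082]
thumb_pad [380.2 342. ] 0.62 [ 0.233 -0.215  0.082]
lid_front [365.7 323.1] 0.97 [ 0.275 -0.181  0.1  ]
lid_front [266.7 215.1] 0.9 [0.513 0.039 0.1  ]
lid_front [325.8 122. ] 0.65 [ 0.744 -0.101  0.1  ]
lid_hinge [363.2  93.6] 0.83 [ 0.823 -0.196  0.093]
lid_hinge [256.  164.7] 0.67 [0.637 0.067 0.093]
lid_hinge [329.  278.1] 0.65 [ 0.371 -0.103  0.093]
scoop [393.3 236. ] 0.72 [ 0.479 -0.279  0.   ]
scoop [435.3 269.7] 0.62 [ 0.395 -0.379  0.   ]
scoop [381.1 182.2] 0.55 [ 0.621 -0.255  0.   ]
mug [168.3 230.2] 0.84 [0.49  0.296 0.   ]
mug [264.4 198.6] 0.6 [0.575 0.051 0.   ]
jar [133.7 165.2] 0.61 [0.664 0.4   0.   ]
tea_box [439.8 169.4] 0.72 [ 0.656 -0.41   0.   ]
```

View pics/top1.png

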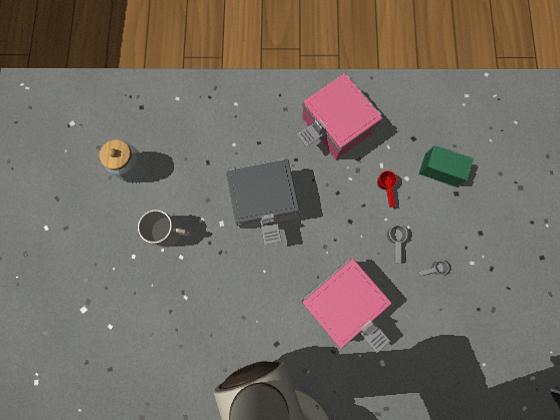

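View pics/scene1.png

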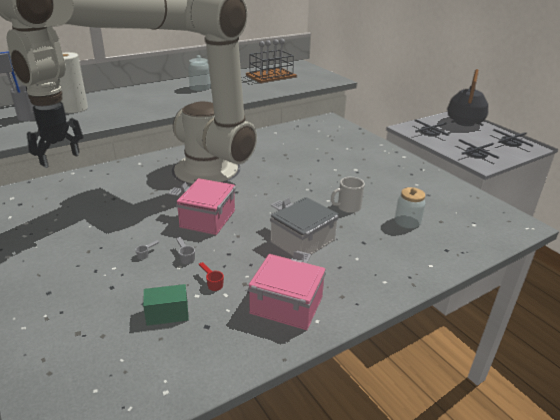

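Top view: the grey-lidded white canister is at about (263,195) with its latch at (270,235). The target scoop is the larger grey one, bowl at (398,233) and handle to (401,262). The red scoop (388,180), the small grey scoop (442,268) and the two pink canisters are look-alikes. The scene view agrees.

```bash
cat > fit.py <<'E'
from h import *
from scipy.optimize import least_squares
L={"canister":(0,0,0),"thumb_pad":(-.107,0,.082),"lid_front":(-.054,0,.1),"lid_hinge":(.066,0,.093)}
def W(p,X): c,s=np.cos(p[2]),np.sin(p[2]); return np.array([p[0]+c*X[0]-s*X[1],p[1]+s*X[0]+c*X[1],X[2]])
def fitcan(cs,p0=(.57,.05,.22),names=L):
    obs=[]
    for n,c in cs:
        for t in names:
            X=proj(c,W(p0,L[t]))[0]
            for m in finder.mark_of(n,t):
                if np.linalg.norm(np.array(m["position"])-X)<15: obs.append((c,t,np.array(m["position"]),m["conf"]));break
    r=lambda p:np.concatenate([proj(c,W(p,L[t]))[0]-x for c,t,x,w in obs])
    s=least_squares(r,p0,loss="soft_l1");print([(o[1]) for o in obs],np.round(r(s.x),1));return s.x
E
python3 - <<'E'
from fit import *
cs=[(n,viewer.camera(n)) for n in ("scene","top")]
p=fitcan(cs);print("can",p[:2],np.degrees(p[2]))
for n,X in (("pad",(-.112,0,.082)),("pink",(0,0,0))): print(n,W(p,X))
c=cs[1][1]
# lid outline in top
im=c["pixels"].astype(int)
for m in finder.outline_of("top","scoop"):
    if abs(m["extent"][0]-398)<10 and abs(m["extent"][1]-246)<12:
        ys,xs=np.nonzero(m["pixels"]); P=np.array([onz(c,(x,y),.032)[:2] for x,y in zip(xs,ys)])
        q=P.mean(0);u=np.linalg.svd(P-q)[2][0];u*=-np.sign(u[0]);t=(P-q)@u
        print("scoop mean",q,"dir",u,np.degrees(np.arctan2(u[1],u[0])),"range",t.min(),t.max(),"bowl axis",q+u*(t.min()+.023),"handle end-72",q+u*(t.max()-.072))
l=[]
for n,cc in cs:
    for m in finder.mark_of(n,"scoop"):
        X=onz(cc,m["position"],0)
        if np.hypot(X[0]-.477,X[1]+.28)<.03: l.append((cc,m["position"]));print(n,X)
if len(l)>1: print(tri(l))
E
```

```text
['canister', 'thumb_pad', 'lid_front', 'lid_hinge', 'canister', 'thumb_pad', 'lid_hinge'] [-1.   1.   3.3  0.5  1.  -1.1 -2.9  0.2  0.5  5.3  0.4 -0.6 -3.  -0.2]
can [0.56480634 0.05382296] 13.852206663360517
pad [0.45606369 0.02700812 0.082     ]
pink [0.56480634 0.05382296 0.        ]
scoop mean [ 0.46708315 -0.27832923] dir [-0.9997216   0.02359483] 178.64799034525677 range -0.03564874091671371 0.0554606661795884 bowl axis [ 0.47972837 -0.27862768] handle end-72 [ 0.48361788 -0.27871948]
scene [ 4.71329440e-01 -2.85257776e-01  1.11022302e-16]
top [ 0.47980813 -0.2805797   0.        ]
[ 0.47768958 -0.28340773  0.00291354]
```

```bash
cat >> h.py <<'E'
def to(x,y,z,yaw):
    o=bot.get_obs();R=Ro.from_euler("xyz",o["tcp_rot"],degrees=True);T=Ro.from_euler("xyz",[180,0,yaw],degrees=True)
    d=R.inv().apply(np.array([x,y,z])-o["ee_pos"])*1000
    print("pos",np.round(o["ee_pos"],4),np.round(o["tcp_rot"],1),"shift",np.round(d,1),"turn",np.round((R.inv()*T).as_rotvec(degrees=True),1))
def cf(p,X): # canister-frame point -> world
    c,s=np.cos(p[2]),np.sin(p[2]); return np.array([p[0]+c*X[0]-s*X[1],p[1]+s*X[0]+c*X[1],X[2]])
E
python3 -m inch '[[[0,42,-41.6,-2.5,0,0,0.8],[0,42,-41.6,-2.5,0,0,0.8],[0,42,-41.6,-2.5,0,0,0.8],[0,42,-41.6,-2.5,0,0,0.8],[0,42,-41.6,-2.5,0,0,0.8],[0,42,-41.6,-2.5,0,0,0.8],[0,42,-41.6,-2.5,0,0,0.8],[0,42,-41.6,-2.5,0,0,0.8]]]' 20
python3 -c "
from h import *
to(.43,.02,.25,13.9)"
```

```text
time: 3.05
ee_pos: [0.4116, -0.0964, 0.2517]
tcp_rot: [180.0, -0.1, 13.8]
wrist_force: [0.6, -0.9, -0.2]
opening: 0.0002
grasp_force: 0.0
pos [ 0.4116 -0.0964  0.2517] [ 1.80e+02 -1.00e-01  1.38e+01] shift [  45.6 -108.6    1.7] turn [ 0.  -0.1 -0.1]
```

```bash
python3 -m inch '[[[0,22,-54,0,0,0,0],[0,22,-54,0,0,0,0],[0,0,0,0,0,0,0],[0,0,0,0,0,0,0]]]'
cat > look.py <<'E'
import sys
from fit import *
cs=[(n,viewer.camera(n)) for n in ("wrist","top","scene")]
save(cs[0][1],sys.argv[1])
for n,c in cs:
    for t in L:
        for m in finder.mark_of(n,t):
            X=onz(c,m["position"],L[t][2])
            if np.hypot(*(X-W((.567,.053,.24),L[t]))[:2])<.04: print(n,t,np.round(m["position"],1),round(m["conf"],2),np.round(X,4))
print(fitcan(cs[:2]),fitcan(cs[:1]),"pad in wrist from fit")
print(bot.get_obs()["wrist_force"],bot.get_obs()["ee_pos"])
E
python3 look.py w1.png
```

```text
time: 3.55
ee_pos: [0.4278, 0.0171, 0.2513]
tcp_rot: [180.0, 0.0, 13.9]
wrist_force: [-0.1, -0.1, 0.1]
opening: -0.0001
grasp_force: 0.0
wrist canister [283.7  28.1] 0.91 [0.5753 0.0491 0.    ]
wrist thumb_pad [280.4 139.6] 0.95 [0.4709 0.0268 0.082 ]
wrist lid_front [281.2  79.2] 0.7 [0.518  0.0377 0.1   ]
scene canister [303.2 237.3] 0.69 [0.5571 0.0627 0.    ]
scene thumb_pad [274. 204.] 0.5 [0.4608 0.0163 0.082 ]
scene lid_front [288.2 205.6] 0.77 [0.5144 0.0321 0.1   ]
scene lid_hinge [324.2 223.3] 0.73 [0.6362 0.0745 0.093 ]
['canister', 'thumb_pad', 'lid_front'] [-0.4  0.6 -0.4  1.   0.8 -5.1]
['canister', 'thumb_pad', 'lid_front'] [-0.4  0.6 -0.4  1.   0.8 -5.1]
[0.57466698 0.04941517 0.21226974] [0.57466698 0.04941517 0.21226974] pad in wrist from fit
[ 0.84528244  0.29485463 -0.5764709 ] [0.42787707 0.01716001 0.25127947]
```

View pics/w1.png

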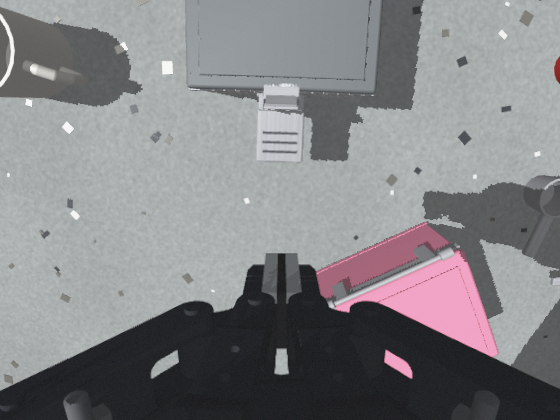

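The wrist view shows the pad at columns 257–303, rows 107–161, with the hook at rows 85–105. The lid's front edge runs from (187,88) to (376,93).

```bash
python3 - <<'E'
from h import *
c=viewer.camera("wrist")
for n,p,z in (("padL",(257,161),.082),("padR",(302,162),.082),("lidL",(187,88),.096),("lidR",(376,93),.096),("tip",(281,258),.2513)): print(n,np.round(onz(c,p,z),4))
l=onz(c,(187,88),.096)-onz(c,(376,93),.096);print(np.linalg.norm(l),np.degrees(np.arctan2(l[1],l[0]))-90)
f=(onz(c,(257,161),.082)+onz(c,(302,162),.082))/2
y=np.arctan2(l[1],l[0])-np.pi/2
print("press",f+.013*np.array([np.cos(y),np.sin(y),0]),"centre",f+.123*np.array([np.cos(y),np.sin(y),0]))
p=f+.013*np.array([np.cos(y),np.sin(y),0])
to(p[0],p[1],.1,np.degrees(y))
E
```

```text
padL [0.4482 0.0423 0.082 ]
padR [0.4567 0.0038 0.082 ]
lidL [0.4944 0.1095 0.096 ]
lidR [ 0.5269 -0.0386  0.096 ]
tip [0.4355 0.0176 0.2513]
0.15161965056897234 12.359181223473968
press [0.46515684 0.02583877 0.082     ] centre [0.57260759 0.04938311 0.082     ]
pos [0.4279 0.0172 0.2513] [180.    0.   13.8] shift [ 38.3   0.5 151.3] turn [ 0.  -0.   1.5]
```

```bash
python3 -m inch '[[[0,19,0.5,30,0,0,1.5],[0,19,0,40,0,0,0],[0,0,0,40,0,0,0],[0,0,0,36,0,0,0],[0,0,0,0,0,0,0],[0,0,0,0,0,0,0]]]'
python3 -m inch '[[[0,0,0,5,0,0,0],[0,0,0,5,0,0,0],[0,0,0,3,0,0,0],[0,0,0,2,0,0,0],[0,0,0,2,0,0,0],[0,0,0,0,0,0,0]]]'
```

```text
time: 5.7
ee_pos: [0.4656, 0.0253, 0.1068]
tcp_rot: [180.0, -0.1, 12.3]
wrist_force: [0.7, -0.6, 0.5]
opening: 0.0001
grasp_force: 0.0
time: 6.45
ee_pos: [0.4649, 0.0252, 0.0882]
tcp_rot: [-180.0, 0.0, 12.3]
wrist_force: [0.2, -0.5, 0.3]
opening: 0.0002
grasp_force: 0.0
```

```bash
python3 -m inch '[[[0,0,0,2,0,0,0],[0,0,0,2,0,0,0],[0,0,0,2,0,0,0],[0,0,0,1,0,0,0],[0,0,0,1,0,0,0],[0,0,0,0,0,0,0]]]'
python3 -m inch '[[[0,0,0,1,0,0,0],[0,0,0,1,0,0,0],[0,0,0,1,0,0,0],[0,0,0,1,0,0,0],[0,0,0,0,0,0,0]]]'
```

```text
time: 7.2
ee_pos: [0.4648, 0.0252, 0.0804]
tcp_rot: [180.0, 0.0, 12.3]
wrist_force: [-4.0, -1.6, 4.8]
opening: -0.0002
grasp_force: 2.3
time: 7.82
ee_pos: [0.4648, 0.0252, 0.0761]
tcp_rot: [-180.0, 0.0, 12.3]
wrist_force: [-3.6, -1.1, 4.2]
opening: 0.0
grasp_force: 2.1
```

```bash
python3 -m inch '[[[0,-2,0,0,0,0,0],[0,0,0,0,0,0,0]]]'; python3 -m inch '[[[0,-2,0,0,0,0,0],[0,0,0,0,0,0,0]]]'
```

```text
time: 8.07
ee_pos: [0.4637, 0.0249, 0.0767]
tcp_rot: [180.0, -0.1, 12.3]
wrist_force: [2.7, 0.9, 3.1]
opening: -0.0
grasp_force: 1.3
time: 8.32
ee_pos: [0.4611, 0.0244, 0.0764]
tcp_rot: [180.0, -0.0, 12.3]
wrist_force: [1.5, -0.6, 2.3]
opening: 0.0001
grasp_force: 1.2
```

```bash
python3 -m inch '[[[0,0,0,1,0,0,0],[0,0,0,1,0,0,0],[0,0,0,0,0,0,0]]]'; python3 -m inch '[[[0,0,0,1,0,0,0],[0,0,0,0.5,0,0,0],[0,0,0,0,0,0,0]]]'; python3 - <<'E'
from h import *
for n in("wrist",):
    c=viewer.camera(n);save(c,"w2.png")
E
```

```text
time: 8.7
ee_pos: [0.4611, 0.0244, 0.0742]
tcp_rot: [180.0, 0.0, 12.3]
wrist_force: [1.0, -0.5, 3.4]
opening: 0.0002
grasp_force: 1.5
time: 9.07
ee_pos: [0.4611, 0.0244, 0.0728]
tcp_rot: [180.0, -0.0, 12.3]
wrist_force: [1.8, -0.8, 3.8]
opening: 0.0
grasp_force: 1.7
```

View pics/w2.png

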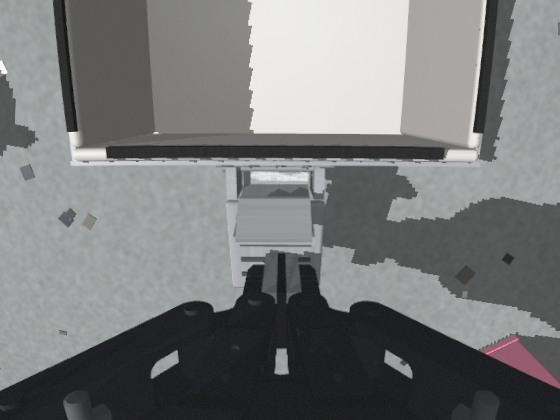

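The lid is open: the interior is visible, with the rim's front corners at (73,155) and (480,155). Next I lift and go to the scoop.

```bash
python3 -m inch '[[[0,0,0,-40,0,0,0],[0,0,0,-60,0,0,0],[0,-24,54,-27,0,0,0],[30,-24,54,0,0,0,0],[30,-24,54,0,0,0,0],[30,-24,54,0,0,0,0],[30,-24,54,0,0,0,6],[30,0,10,0,0,0,6]]]'; python3 - <<'E'
from h import *
to(.40,-.28,.2,0)
E
python3 -m inch '[[[30,0,0,0,0,0,0],[30,0,0,0,0,0,0]]]'; cat > sc.py <<'E'
import sys
from h import *
c=viewer.camera("wrist");save(c,sys.argv[1])
for m in finder.mark_of("wrist","scoop"): print(np.round(m["position"],1),round(m["conf"],2),onz(c,m["position"],0))
for m in finder.outline_of("wrist","scoop"):
    ys,xs=np.nonzero(m["pixels"]);P=np.array([onz(c,(x,y),.034)[:2] for x,y in zip(xs,ys)])
    q=P.mean(0);u=np.linalg.svd(P-q)[2][0];u*=-np.sign(u[0]);t=(P-q)@u
    print(m["conf"],np.round(m["extent"]),"dir",np.degrees(np.arctan2(u[1],u[0])),t.max()-t.min(),"axis by end",q+u*(t.max()-.072),"by bowl",q+u*(t.min()+.023))
E
python3 sc.py w3.png; python3 -c "
from h import *
to(.437,-.279,.1,0)"
```

```text
time: 10.12
ee_pos: [0.4014, -0.2755, 0.1978]
tcp_rot: [-180.0, 0.1, -0.1]
wrist_force: [0.6, 0.7, 0.2]
opening: 0.0258
grasp_force: 0.0
pos [ 0.4014 -0.2755  0.1978] [-1.8e+02  1.0e-01 -1.0e-01] shift [-1.4  4.5 -2.2] turn [-0.   0.1 -0.1]
time: 10.38
ee_pos: [0.4029, -0.272, 0.1985]
tcp_rot: [-180.0, 0.0, 0.5]
wrist_force: [-0.2, 0.3, 0.2]
opening: 0.0255
grasp_force: 0.0
[398.2 186.4] 0.82 [ 0.40117304 -0.38820361  0.        ]
[292.1 100.4] 0.78 [ 0.48083971 -0.2826864   0.        ]
0.93 [296. 127.  59. 115.] dir 176.68060372418788 0.09356315552122992 axis by end [ 0.48325438 -0.28360716] by bowl [ 0.48181995 -0.28352396]
0.77 [281.   6.  16.  12.] dir 91.06315764457939 0.013341556533796064 axis by end [ 0.55423897 -0.33686421] by bowl [ 0.55272384 -0.25521982]
0.65 [386. 194.  80.  45.] dir 104.45049896558038 0.07276086241815312 axis by end [ 0.40859273 -0.39864249] by bowl [ 0.4030431  -0.37710692]
pos [ 0.4032 -0.2719  0.1988] [-180.    -0.     0.5] shift [33.7  7.4 98.8] turn [-0.  -0.   0.5]
```

View pics/w3.png

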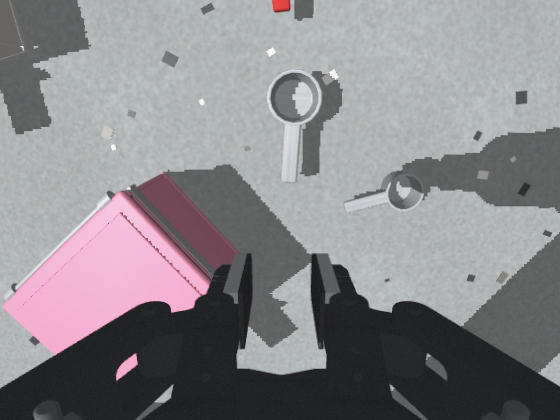

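```bash
python3 -m inch '[[[30,38.5,9.5,50,0,0,3.8],[30,0,0,50,0,0,0],[30,0,0,30,0,0,0],[30,0,0,0,0,0,0]]]'; python3 - <<'E'
from h import *
to(.442,-.2812,.012,-3.3)
E
```

```text
time: 11.02
ee_pos: [0.4397, -0.2804, 0.0677]
tcp_rot: [-179.9, 0.2, -3.4]
wrist_force: [0.0, 0.8, 0.5]
opening: 0.0258
grasp_force: 0.0
pos [ 0.4397 -0.2804  0.0677] [-179.9    0.2   -3.4] shift [ 2.5  0.8 55.7] turn [-0.1  0.2 -0.1]
```

```bash
python3 -m inch '[[[30,1,0.5,30,0,0,0],[30,0,0,25,0,0,0],[30,0,0,0,0,0,0],[30,0,0,0,0,0,0]]]'; python3 -m inch '[[[0,0,0,0,0,0,0],[0,0,0,0,0,0,0],[0,0,0,0,0,0,0],[0,0,0,0,0,0,0],[0,0,0,0,0,0,0]]]' 30; python3 - <<'E'
from h import *
c=viewer.camera("wrist");save(c,"w4.png")
E
```

```text
time: 11.52
ee_pos: [0.4427, -0.2828, 0.017]
tcp_rot: [179.9, -0.1, -3.5]
wrist_force: [-0.1, -0.5, -0.0]
opening: 0.0259
grasp_force: 0.0
time: 12.15
ee_pos: [0.4426, -0.283, 0.0167]
tcp_rot: [179.9, -0.1, -3.5]
wrist_force: [-0.6, 0.1, 6.7]
opening: 0.0135
grasp_force: 33.9
```

View pics/w4.png

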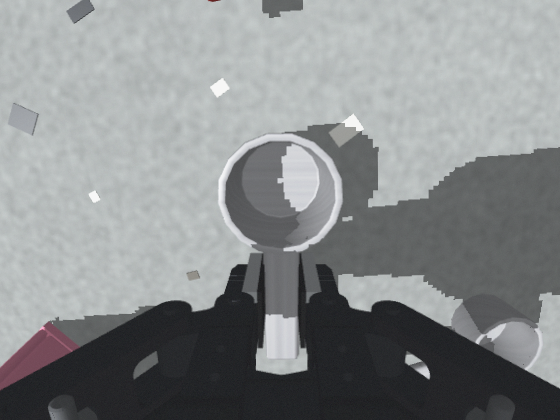

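The picture shows the handle held centrally between the pads, with the bowl upright ahead at (280,193). I lift, turn and carry it.

```bash
python3 -m inch '[[[0,0,0,-20,0,0,0],[0,0,0,-50,0,0,-5.9],[0,0,0,-60,0,0,-10],[0,0,0,-60,0,0,-10],[0,0,0,0,0,0,-10],[0,0,0,0,0,0,-10],[0,0,0,0,0,0,-10],[0,0,0,0,0,0,-10]]]' 
python3 -m inch '[[[0,0,0,0,0,0,-10],[0,0,0,0,0,0,-10],[0,0,0,0,0,0,-10],[0,0,0,0,0,0,-10],[0,0,0,0,0,0,0]]]'
python3 -c "
from h import *
to(.5769,.0299,.2,102.4)"
```

```text
time: 13.2
ee_pos: [0.4417, -0.2824, 0.2055]
tcp_rot: [180.0, 0.0, 62.7]
wrist_force: [-0.6, 0.2, -0.7]
opening: 0.0133
grasp_force: 33.1
time: 13.82
ee_pos: [0.4417, -0.2824, 0.2053]
tcp_rot: [180.0, 0.0, 102.3]
wrist_force: [-0.1, -1.0, -1.2]
opening: 0.0129
grasp_force: 33.1
pos [ 0.4417 -0.2824  0.2053] [180.    0.  102.3] shift [276.2 198.8   5.3] turn [ 0.   0.  -0.1]
```

```bash
python3 -m inch '[[[0,46,33,0,0,0,0],[0,46,33,0,0,0,0],[0,46,33,0,0,0,0],[0,46,33,0,0,0,0],[0,46,33,0,0,0,0],[0,46,33,5,0,0,0],[0,0,0,0,0,0,0],[0,0,0,0,0,0,0]]]' 
python3 - <<'E'
from h import *
to(.5769,.0299,.1,102.4)
a=viewer.camera("wrist")["pixels"];b=viewer.camera("top")["pixels"][120:260,200:340];b=cv2.resize(b,(420,420))
cv2.imwrite("pics/w5.png",cv2.resize(np.hstack([a,b]),(784,336))[:,:,::-1])
E
```

```text
time: 14.82
ee_pos: [0.5756, 0.0297, 0.1999]
tcp_rot: [-180.0, 0.0, 102.3]
wrist_force: [-0.1, -0.9, -1.0]
opening: 0.0129
grasp_force: 33.1
pos [0.5756 0.0297 0.1999] [-180.     0.   102.3] shift [-0.   1.3 99.9] turn [-0.   0.  -0.1]
```

View pics/w5.png

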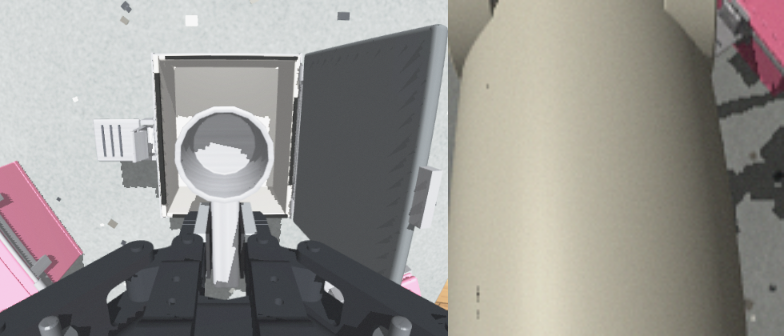

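The carried scoop is over the open canister: far rim corners at (153,55) and (302,55), near rim at row 215, lid standing open on the right. The top view is blocked by the arm.

```bash
python3 - <<'E'
from h import *
c=viewer.camera("wrist");p=(.5726,.0494,np.radians(12.36))
for X in ((-.063,.075,.088),(.063,.075,.088),(-.063,-.075,.088),(.063,-.075,.088),(-.107,.02,.082),(-.123,-.02,.082),(-.123,.02,.082)): print(X,np.round(proj(c,cf(p,X))[0]*.8,0))
print(np.round(onz(c,(191,69),.088)-cf(p,(-.063,.075,.088)),4),np.round(onz(c,(377,69),.088)-cf(p,(.063,.075,.088)),4))
E
```

```text
(-0.063, 0.075, 0.088) [151.  54.]
(0.063, 0.075, 0.088) [300.  53.]
(-0.063, -0.075, 0.088) [162. 217.]
(0.063, -0.075, 0.088) [290. 216.]
(-0.107, 0.02, 0.082) [109. 119.]
(-0.123, -0.02, 0.082) [ 97. 161.]
(-0.123, 0.02, 0.082) [ 92. 119.]
[ 0.0015 -0.001  -0.    ] [ 0.0015 -0.0011 -0.    ]
```

```bash
python3 -m inch '[[[0,0,1.5,40,0,0,0],[0,0,0,40,0,0,0],[0,0,0,40,0,0,0],[0,0,0,25,0,0,0],[0,0,0,15,0,0,0],[0,0,0,8,0,0,0],[0,0,0,0,0,0,0],[0,0,0,0,0,0,0]]]'
```

```text
time: 15.98
ee_pos: [0.5778, 0.03, 0.0329]
tcp_rot: [179.9, 0.0, 102.4]
wrist_force: [-0.5, -0.3, -0.8]
opening: 0.0132
grasp_force: 33.1
```

```bash
python3 -m inch '[[[0,0,0,5,0,0,0],[0,0,0,0,0,0,0],[30,0,0,0,0,0,0],[30,0,0,0,0,0,0],[30,0,0,0,0,0,0],[30,0,0,0,0,0,0]]]'
python3 -m inch '[[[30,0,0,-30,0,0,0],[30,0,0,-50,0,0,0],[30,0,0,-60,0,0,0],[30,0,0,-50,0,0,0],[0,0,0,0,0,0,0],[0,0,0,0,0,0,0]]]'; python3 - <<'E'
from h import *
c=viewer.camera("wrist");save(c,"w6.png")
p=(.574,.0485,np.radians(12.36))
to(*cf(p,(.13,-.0,.25)),102.4); to(*cf(p,(.13,-.0,.25)),12.4)
for m in finder.mark_of("wrist","scoop"): print(m["position"],m["conf"],onz(c,m["position"],.007))
E
```

```text
time: 16.73
ee_pos: [0.5772, 0.03, 0.0269]
tcp_rot: [180.0, 0.0, 102.4]
wrist_force: [-0.6, -0.3, -0.4]
opening: 0.0256
grasp_force: 0.0
time: 17.48
ee_pos: [0.5772, 0.03, 0.2163]
tcp_rot: [-180.0, -0.0, 102.4]
wrist_force: [-0.2, -0.3, -1.3]
opening: 0.0002
grasp_force: 0.0
pos [0.5769 0.03   0.2155] [-179.9   -0.   102.4] shift [ 18.5 131.1 -34.7] turn [-0.1 -0.   0. ]
pos [0.5769 0.03   0.2155] [-179.9   -0.   102.4] shift [ 18.5 131.1 -34.7] turn [-0.1  0.1 90. ]
[278.6, 141.8] 0.9 [0.56739179 0.06556314 0.007     ]
```

View pics/w6.png

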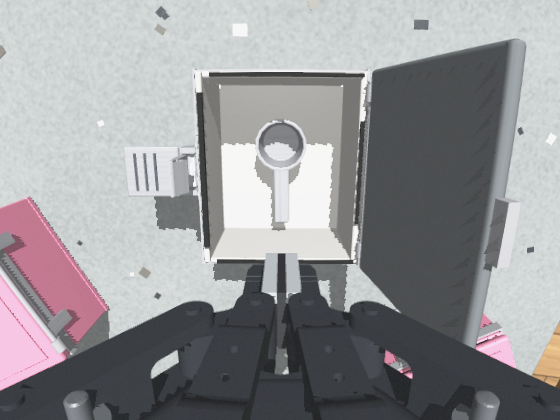

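The scoop is inside and released, bowl at (281,145) and handle to (281,220), with the lid still open. Next I turn the tool and pass over the lid to its back.

```bash
python3 -m inch '[[[0,0,0,-40,0,0,10],[0,0,0,-30,0,0,10],[0,0,0,0,0,0,10],[0,0,0,0,0,0,10],[0,0,0,0,0,0,10],[0,0,0,0,0,0,10],[0,0,0,0,0,0,10],[0,0,0,0,0,0,10]]]'; python3 -m inch '[[[0,0,0,0,0,0,10],[0,35,-9,0,0,0,0],[0,45,-9,0,0,0,0],[0,40,0,0,0,0,0],[0,0,0,0,0,0,0],[0,0,0,0,0,0,0]]]'
python3 - <<'E'
from h import *
p=(.574,.0485,np.radians(12.36));to(*cf(p,(.118,0,.185)),12.4)
E
```

```text
time: 18.58
ee_pos: [0.5769, 0.03, 0.2852]
tcp_rot: [-180.0, 0.1, 22.1]
wrist_force: [0.3, 0.7, -0.2]
opening: 0.0
grasp_force: 0.0
time: 19.32
ee_pos: [0.6901, 0.0733, 0.2855]
tcp_rot: [-180.0, 0.1, 12.4]
wrist_force: [-0.6, -0.3, 0.1]
opening: -0.0001
grasp_force: 0.0
pos [0.6901 0.0733 0.2855] [-1.80e+02  1.00e-01  1.24e+01] shift [ -0.5  -0.6 100.5] turn [-0.   0.1  0. ]
```

```bash
python3 -m inch '[[[0,0,0,40,0,0,0],[0,0,0,40,0,0,0],[0,0,0,20,0,0,0],[0,0,0,0,0,0,0]]]'; python3 -m inch '[[[0,-6,0,0,0,0,0],[0,-6,0,0,0,0,0],[0,-6,0,0,0,0,0],[0,-6,0,0,0,0,0],[0,-6,0,0,0,0,0]]]'; python3 -m inch '[[[0,-7,0,0,0,0,0],[0,-7,0,0,0,0,0],[0,-7,0,0,0,0,0],[0,-7,0,0,0,0,0]]]';python3 - <<'E'
from h import *
p=(.574,.0485,np.radians(12.36));to(*cf(p,(.0305,0,.187)),12.4)
E
```

```text
time: 19.82
ee_pos: [0.6887, 0.073, 0.1866]
tcp_rot: [-180.0, 0.1, 12.4]
wrist_force: [-0.2, -0.2, 0.3]
opening: -0.0003
grasp_force: 0.0
time: 20.45
ee_pos: [0.6622, 0.0671, 0.1903]
tcp_rot: [180.0, -0.4, 12.4]
wrist_force: [2.3, 0.7, 14.8]
opening: -0.0002
grasp_force: 2.3
time: 20.95
ee_pos: [0.6335, 0.0609, 0.1869]
tcp_rot: [-180.0, -0.0, 12.4]
wrist_force: [1.1, 0.6, 0.9]
opening: -0.0001
grasp_force: 0.6
pos [0.6335 0.0609 0.1869] [-180.    -0.    12.4] shift [-30.3  -0.7  -0.1] turn [-0. -0.  0.]
```

```bash
python3 -m inch '[[[0,-10,0,0,0,0,0],[0,-10,0,0,0,0,0],[0,-10,0,0,0,0,0],[0,0,0,0,0,0,0]]]'; python3 -m inch '[[[0,-9,0,3,0,0,0],[0,-9,0,3,0,0,0],[0,-9,0,4,0,0,0],[0,0,0,0,0,0,0]]]';python3 -m inch '[[[0,-8,0,5,0,0,0],[0,-8,0,6,0,0,0],[0,-8,0,8,0,0,0],[0,0,0,0,0,0,0]]]';python3 - <<'E'
from h import *
p=(.574,.0485,np.radians(12.36));to(*cf(p,(-.038,0,.1425)),12.4)
c=viewer.camera("scene");cv2.imwrite("pics/s2.png",cv2.resize(c["pixels"][120:290,220:400],(720,600))[0:600,:,::-1])
E
```

```text
time: 21.45
ee_pos: [0.6039, 0.0543, 0.1872]
tcp_rot: [180.0, -0.0, 12.4]
wrist_force: [0.1, 0.3, 2.2]
opening: -0.0006
grasp_force: 0.4
time: 21.95
ee_pos: [0.5774, 0.0485, 0.1766]
tcp_rot: [-180.0, 0.0, 12.4]
wrist_force: [0.3, 0.5, 0.6]
opening: -0.0
grasp_force: 0.4
time: 22.45
ee_pos: [0.5538, 0.0434, 0.1571]
tcp_rot: [-180.0, 0.1, 12.4]
wrist_force: [0.2, 0.3, 1.8]
opening: 0.0002
grasp_force: 0.5
pos [0.5538 0.0434 0.1571] [-1.80e+02  1.00e-01  1.24e+01] shift [-17.2  -0.7  14.6] turn [-0.   0.1  0. ]
```

View pics/s2.png

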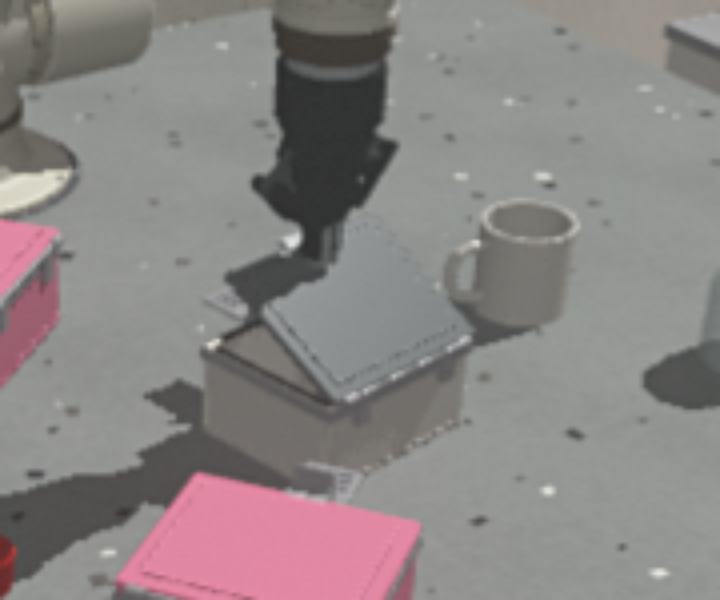

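The finger rests on the lid near its front edge, with the lid about 30° open. I continue down.

```bash
python3 -m inch '[[[0,-6,0,4,0,0,0],[0,-6,0,5,0,0,0],[0,-5,0,5.5,0,0,0],[0,0,0,0,0,0,0]]]'; python3 -m inch '[[[0,-2,0,5,0,0,0],[0,-2,0,6,0,0,0],[0,-2,0,6,0,0,0],[0,0,0,0,0,0,0]]]';python3 -m inch '[[[0,-1,0,4,0,0,0],[0,-1,0,3,0,0,0],[0,0,0,2,0,0,0],[0,0,0,0,0,0,0]]]';python3 - <<'E'
from h import *
p=(.574,.0485,np.radians(12.36));to(*cf(p,(-.048,0,.1)),12.4)
E
```

```text
time: 23.0
ee_pos: [0.5375, 0.0398, 0.1428]
tcp_rot: [-180.0, 0.1, 12.4]
wrist_force: [-0.7, 0.1, 1.6]
opening: 0.0
grasp_force: 0.5
time: 23.5
ee_pos: [0.5321, 0.0386, 0.1256]
tcp_rot: [-180.0, 0.0, 12.4]
wrist_force: [-0.5, -0.3, 1.9]
opening: -0.0
grasp_force: 0.5
time: 24.0
ee_pos: [0.5302, 0.0382, 0.1171]
tcp_rot: [-180.0, 0.0, 12.4]
wrist_force: [-0.0, -0.0, 0.7]
opening: 0.0003
grasp_force: 0.6
pos [0.5302 0.0382 0.1171] [-180.     0.    12.4] shift [-3.  -0.7 17.1] turn [-0.  0.  0.]
```

```bash
for i in 1; do python3 -m inch '[[[0,-2,0,1.5,0,0,0],[0,-1,0,1.5,0,0,0],[0,0,0,0,0,0,0]]]' | egrep 'pos|force:'; python3 -m inch '[[[0,0,0,1,0,0,0],[0,0,0,1,0,0,0],[0,0,0,0,0,0,0]]]'| egrep 'pos|force:'; python3 -m inch '[[[0,0,0,1,0,0,0],[0,0,0,1,0,0,0],[0,0,0,0,0,0,0]]]'| egrep 'pos|force:';python3 -m inch '[[[0,0,0,1,0,0,0],[0,0,0,1,0,0,0],[0,0,0,0,0,0,0]]]'| egrep 'pos|force:'; done
```

```text
ee_pos: [0.5274, 0.0375, 0.1142]
wrist_force: [1.4, 0.3, 1.3]
grasp_force: 0.6
ee_pos: [0.5273, 0.0375, 0.1121]
wrist_force: [-1.0, 0.0, 1.0]
grasp_force: 0.6
ee_pos: [0.5274, 0.0375, 0.1102]
wrist_force: [-1.2, -0.5, 0.2]
grasp_force: 0.6
ee_pos: [0.5274, 0.0375, 0.1085]
wrist_force: [-2.6, -0.9, 4.2]
grasp_force: 1.9
```

```bash
python3 -m inch '[[[0,0,0,1,0,0,0],[0,0,0,1,0,0,0],[0,0,0,0,0,0,0]]]'| egrep 'pos|force:'; python3 -m inch '[[[0,0,0,1,0,0,0],[0,0,0,0.5,0,0,0],[0,0,0,0,0,0,0]]]'| egrep 'pos|force:';python3 -m inch '[[[0,0,0,0.7,0,0,0],[0,0,0,0,0,0,0]]]'| egrep 'pos|force:'; python3 -m inch '[[[0,0,0,0.7,0,0,0],[0,0,0,0,0,0,0]]]'| egrep 'pos|force:'
```

```text
ee_pos: [0.5272, 0.0375, 0.1064]
wrist_force: [-3.2, -0.6, 5.4]
grasp_force: 2.5
ee_pos: [0.5271, 0.0374, 0.1051]
wrist_force: [-5.1, -1.2, 8.0]
grasp_force: 3.3
ee_pos: [0.5274, 0.0375, 0.1041]
wrist_force: [-2.9, -0.4, 3.9]
grasp_force: 2.0
ee_pos: [0.5273, 0.0375, 0.1033]
wrist_force: [-3.0, -0.3, 4.6]
grasp_force: 1.9
```

```bash
python3 -m inch '[[[0,0,0,0.7,0,0,0],[0,0,0,0,0,0,0]]]'| egrep 'pos|force:'; python3 -m inch '[[[0,0,0,0.5,0,0,0],[0,0,0,0,0,0,0]]]'| egrep 'pos|force:';python3 -m inch '[[[0,0,0,0.4,0,0,0],[0,0,0,0,0,0,0]]]'| egrep 'pos|force:'
```

```text
ee_pos: [0.5275, 0.0375, 0.1026]
wrist_force: [-1.1, -1.1, 4.6]
grasp_force: 1.7
ee_pos: [0.5274, 0.0375, 0.1021]
wrist_force: [-2.8, -1.0, 2.5]
grasp_force: 1.7
ee_pos: [0.5274, 0.0375, 0.1018]
wrist_force: [-1.9, -0.4, 3.8]
grasp_force: 1.8
```

```bash
python3 -m inch '[[[0,0,0,0.3,0,0,0],[0,0,0,0,0,0,0]]]'| egrep 'pos|force:'
```

```text
ee_pos: [0.5274, 0.0375, 0.1015]
wrist_force: [-2.7, -1.7, 4.2]
grasp_force: 1.9
```

```bash
for k in 1; do python3 -m inch '[[[0,0,0,0.3,0,0,0],[0,0,0,0,0,0,0]]]'| egrep 'pos|force:'; python3 -m inch '[[[0,0,0,0.3,0,0,0],[0,0,0,0,0,0,0]]]'| egrep 'pos|force:'; python3 -m inch '[[[0,0,0,0.3,0,0,0],[0,0,0,0,0,0,0]]]'| egrep 'pos|force:'; done
```

```text
ee_pos: [0.5274, 0.0375, 0.1012]
wrist_force: [-2.3, -1.5, 4.0]
grasp_force: 1.9
ee_pos: [0.5275, 0.0375, 0.1009]
wrist_force: [-2.8, -0.7, 4.4]
grasp_force: 1.9
ee_pos: [0.5275, 0.0375, 0.1005]
wrist_force: [-3.4, 0.4, 4.3]
grasp_force: 1.9
```

```bash
python3 -m inch '[[[0,0,0,0.3,0,0,0],[0,0,0,0,0,0,0]]]'| egrep 'pos|force:'; python3 -m inch '[[[0,0,0,0.3,0,0,0],[0,0,0,0,0,0,0]]]'| egrep 'pos|force:'
```

```text
ee_pos: [0.5274, 0.0375, 0.1003]
wrist_force: [-2.8, -0.9, 4.6]
grasp_force: 1.9
ee_pos: [0.5275, 0.0376, 0.1]
wrist_force: [-3.3, -1.5, 4.6]
grasp_force: 2.0
```

```bash
python3 -m inch '[[[0,0,0,0.3,0,0,0],[0,0,0,0,0,0,0]]]'| egrep 'pos|force:'; python3 -m inch '[[[0,0,0,0.3,0,0,0],[0,0,0,0,0,0,0]]]'| egrep 'pos|force:'
```

```text
ee_pos: [0.5274, 0.0375, 0.0996]
wrist_force: [-2.8, -2.0, 3.1]
grasp_force: 1.8
ee_pos: [0.5274, 0.0375, 0.0993]
wrist_force: [-3.0, -1.1, 3.9]
grasp_force: 1.9
```

```bash
python3 -m inch '[[[0,0,0,0.25,0,0,0],[0,0,0,0,0,0,0]]]'| egrep 'pos|force:'; python3 -m inch '[[[0,0,0,0.25,0,0,0],[0,0,0,0,0,0,0]]]'| egrep 'pos|force:'
```

```text
ee_pos: [0.5274, 0.0375, 0.0991]
wrist_force: [-2.3, -0.4, 3.8]
grasp_force: 2.0
ee_pos: [0.5275, 0.0375, 0.0989]
wrist_force: [-3.0, -1.1, 4.3]
grasp_force: 1.9
```

```bash
python3 -m inch '[[[0,0,0,0.25,0,0,0],[0,0,0,0,0,0,0]]]'| egrep 'pos|force:'
```

```text
ee_pos: [0.5275, 0.0375, 0.0986]
wrist_force: [-2.1, -1.7, 5.0]
grasp_force: 1.9
```

```bash
python3 -m inch '[[[0,0,0,0.25,0,0,0],[0,0,0,0,0,0,0]]]'| egrep 'pos|force:'; python3 -m inch '[[[0,0,0,0.25,0,0,0],[0,0,0,0,0,0,0]]]'| egrep 'pos|force:'
```

```text
ee_pos: [0.5275, 0.0375, 0.0984]
wrist_force: [-3.5, -0.5, 3.8]
grasp_force: 1.9
ee_pos: [0.5275, 0.0375, 0.0983]
wrist_force: [-3.4, -0.3, 4.8]
grasp_force: 2.5
```

```bash
python3 -m inch '[[[0,0,0,0.25,0,0,0],[0,0,0,0,0,0,0]]]'| egrep 'pos|force:'
```

```text
ee_pos: [0.5275, 0.0375, 0.0982]
wrist_force: [-4.4, -1.4, 6.3]
grasp_force: 3.2
```

```bash
python3 -m inch '[[[0,0,0,0.25,0,0,0],[0,0,0,0,0,0,0]]]'| egrep 'pos|force:'
```

```text
ee_pos: [0.5274, 0.0375, 0.098]
wrist_force: [-4.3, -0.2, 6.1]
grasp_force: 3.4
```

```bash
python3 -m inch '[[[0,0,0,0.2,0,0,0],[0,0,0,0,0,0,0]]]'| egrep 'pos|force:'
```

```text
ee_pos: [0.5275, 0.0375, 0.098]
wrist_force: [-5.2, -1.6, 7.6]
grasp_force: 3.9
```

```bash
python3 -m inch '[[[0,0,0,0.2,0,0,0],[0,0,0,0,0,0,0]]]'| egrep 'pos|force:'
```

```text
ee_pos: [0.5275, 0.0375, 0.0979]
wrist_force: [-5.5, -0.4, 9.1]
grasp_force: 4.4
```

```bash
python3 -m inch '[[[0,-0.6,0,0,0,0,0],[0,0,0,0,0,0,0]]]'| egrep 'pos|force:'
```

```text
ee_pos: [0.5274, 0.0375, 0.098]
wrist_force: [-2.3, -0.2, 7.5]
grasp_force: 3.7
```

```bash
python3 -m inch '[[[0,0,0,0.2,0,0,0],[0,0,0,0,0,0,0]]]'| egrep 'pos|force:'
```

```text
ee_pos: [0.5274, 0.0375, 0.0979]
wrist_force: [-3.3, -0.6, 8.3]
grasp_force: 4.2
```

```bash
python3 -m inch '[[[0,0,0,0.2,0,0,0],[0,0,0,0,0,0,0]]]'| egrep 'pos|force:'
```

```text
ee_pos: [0.5275, 0.0375, 0.0978]
wrist_force: [-3.7, -0.7, 8.9]
grasp_force: 4.7
```

```bash
python3 -m inch '[[[0,0,0,0.2,0,0,0],[0,0,0,0,0,0,0]]]'| egrep 'pos|force:'
```

```text
ee_pos: [0.5274, 0.0375, 0.0977]
wrist_force: [-3.1, 0.2, 10.1]
grasp_force: 5.2
```

```bash
python3 -m inch '[[[0,0,0,0.2,0,0,0],[0,0,0,0,0,0,0]]]'| egrep 'pos|force:'
```

```text
ee_pos: [0.5274, 0.0375, 0.0977]
wrist_force: [-3.8, -0.5, 11.4]
grasp_force: 5.7
```

```bash
python3 -m inch '[[[0,0,0,0.2,0,0,0],[0,0,0,0,0,0,0]]]'| egrep 'pos|force:'
```

```text
ee_pos: [0.5274, 0.0375, 0.0976]
wrist_force: [-3.7, -1.0, 11.3]
grasp_force: 6.2
```

```bash
python3 -m inch '[[[0,0,0,0.2,0,0,0],[0,0,0,0,0,0,0]]]'| egrep 'pos|force:'
```

```text
ee_pos: [0.5274, 0.0375, 0.0975]
wrist_force: [-5.2, -0.3, 12.7]
grasp_force: 6.7
```

```bash
python3 -m inch '[[[0,-0.3,0,0.2,0,0,0],[0,0,0,0,0,0,0]]]'| egrep 'pos|force:'
```

```text
ee_pos: [0.5274, 0.0375, 0.0975]
wrist_force: [-3.1, 0.2, 14.2]
grasp_force: 6.8
```

```bash
python3 -m inch '[[[0,0,0,0.2,0,0,0],[0,0,0,0,0,0,0]]]'| egrep 'pos|force:'
```

```text
ee_pos: [0.5274, 0.0375, 0.0974]
wrist_force: [-4.3, -0.2, 13.9]
grasp_force: 7.3
```

```bash
python3 -m inch '[[[0,0,0,0.2,0,0,0],[0,0,0,0,0,0,0]]]'| egrep 'pos|force:'
```

```text
ee_pos: [0.5274, 0.0375, 0.0974]
wrist_force: [-4.9, -0.6, 14.8]
grasp_force: 7.8
```

```bash
python3 - <<'E'
from h import *
c=viewer.camera("wrist");save(c,"w7raw.png")
cv2.imwrite("pics/w7.png",cv2.resize(c["pixels"][:,:,::-1],(784,588)))
p=(.574,.0485,np.radians(12.36))
def lat(a,x,z): # crank: pivot at x=-.0665, z unknown ~.075
    X,Z=x+.0665,z-.075; return (-.0665+X*np.cos(a)-Z*np.sin(a),.0,.075+X*np.sin(a)+Z*np.cos(a))
for a in (0,.1,.2): print(a,[np.round(proj(c,cf(p,np.array(lat(a,x,z))+[0,y,0]))[0]*1.4) for x,y,z in ((-.123,.02,.082),(-.123,-.02,.082),(-.08,0,.114))])
b=finder.mark_of("wrist","thumb_pad");print(b[:2], proj(c,cf(p,(-.107,0,.082))),proj(c,cf(p,lat(.1,-.107,.082))))
E
```

```text
0 [array([336., 541.]), array([439., 541.]), array([386., 504.])]
0.1 [array([338., 531.]), array([438., 532.]), array([386., 511.])]
0.2 [array([339., 521.]), array([437., 521.]), array([386., 517.])]
[{'position': [276.0, 363.5], 'conf': 0.51}] [[276.80578633 362.48715439]] [[276.88703866 358.22585061]]
```

View pics/w7.png

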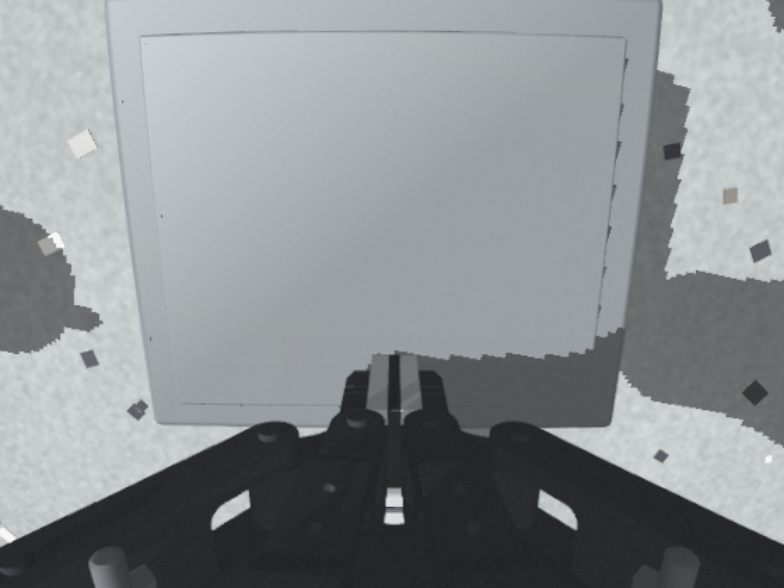

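The fingers hide the latch; the lid is flat. I'll lift a little and feel whether the lid follows.

```bash
python3 -m inch '[[[0,0,0,-2,0,0,0],[0,0,0,0,0,0,0],[0,0,0,0,0,0,0]]]'| egrep 'pos|force:'; python3 -m inch '[[[0,0,0,-1,0,0,0],[0,0,0,0,0,0,0],[0,0,0,0,0,0,0]]]'| egrep 'pos|force:'
```

```text
ee_pos: [0.5273, 0.0375, 0.098]
wrist_force: [-0.7, 0.6, 7.3]
grasp_force: 3.5
ee_pos: [0.5267, 0.0374, 0.0982]
wrist_force: [0.8, -0.1, 1.3]
grasp_force: 0.5
```

```bash
python3 -m inch '[[[0,0,0,-1,0,0,0],[0,0,0,0,0,0,0],[0,0,0,0,0,0,0]]]'| egrep 'pos|force:'; python3 -m inch '[[[0,0,0,-1,0,0,0],[0,0,0,0,0,0,0],[0,0,0,0,0,0,0]]]'| egrep 'pos|force:'
```

```text
ee_pos: [0.5265, 0.0373, 0.0993]
wrist_force: [0.8, -0.1, -0.3]
grasp_force: 0.0
ee_pos: [0.5266, 0.0373, 0.1004]
wrist_force: [-0.5, 0.6, -0.6]
grasp_force: 0.0
```

The lid did not follow, so it appears latched. I retreat and check it by numbers.

```bash
python3 -m inch '[[[0,0,0,-10,0,0,0],[0,0,0,-40,0,0,0],[0,-30,0,-50,0,0,0],[0,-50,0,-50,0,0,0],[0,-20,0,0,0,0,0],[0,0,0,0,0,0,0],[0,0,0,0,0,0,0]]]'|egrep 'time|pos'; python3 - <<'E'
from fit import *
p=(.574,.0485,np.radians(12.36))
for n in("wrist","top","scene"):
    c=viewer.camera(n)
    for t in L:
        X=proj(c,W(p,L[t]))[0]
        print(n,t,np.round(X),[(np.round(m["position"]),round(m["conf"],2)) for m in finder.mark_of(n,t) if np.linalg.norm(m["position"]-X)<25])
    if n=="wrist":
        save(c,"w8.png");g=c["pixels"].mean(2)
        print([np.round(proj(c,W(p,X))[0]) for X in((-.064,.076,.1),(-.064,-.076,.1),(-.123,.02,.082),(-.123,-.02,.082),(-.08,0,.114))])
        q=proj(c,W(p,(-.107,0.012,.082)))[0];a=int(q[0]);print(a,int(q[1]),np.round(g[int(q[1])-70:int(q[1])+40,a-1:a+2].mean(1)).astype(int).tolist())
E
```

```text
time: 36.72
ee_pos: [0.435, 0.0172, 0.2444]
wrist canister [279.  35.] [(array([277.,  37.]), 0.61)]
wrist thumb_pad [278. 151.] []
wrist lid_front [278.  84.] [(array([275.,  88.]), 0.94)]
wrist lid_hinge [278. -83.] []
[array([180.,  98.]), array([376.,  98.]), array([255., 169.]), array([302., 169.]), array([278., 119.])]
264 150 [152, 152, 152, 154, 145, 130, 142, 154, 154, 154, 153, 153, 188, 216, 223, 211, 204, 206, 205, 209, 209, 207, 207, 207, 180, 145, 142, 145, 146, 146, 148, 146, 145, 147, 175, 178, 194, 206, 192, 142, 194, 208, 207, 208, 208, 207, 206, 207, 206, 206, 205, 205, 205, 205, 205, 205, 205, 205, 204, 204, 181, 131, 103, 167, 204, 204, 203, 203, 203, 202, 151, 98, 136, 185, 202, 202, 201, 201, 201, 165, 117, 103, 174, 200, 201, 200, 200, 199, 201, 200, 179, 175, 175, 171, 171, 171, 171, 172, 170, 171, 168, 166, 165, 166, 170, 173, 176, 176, 177, 176]
top canister [265. 199.] []
top thumb_pad [273. 235.] []
top lid_front [268. 212.] []
top lid_hinge [258. 164.] []
scene canister [303. 242.] [(array([303., 239.]), 0.69)]
scene thumb_pad [278. 204.] [(array([276., 206.]), 0.47)]
scene lid_front [291. 206.] [(array([291., 206.]), 0.77)]
scene lid_hinge [321. 225.] [(array([323., 223.]), 0.85)]
```

The lid stays shut untouched, and the pad's front edge is at row 170 (169 predicted for latch home). I'm handing the job in.

```bash
python3 -c "
from workcell import bot
print(bot.job_done())"
```

```text
the job is handed in; nothing more can be done
None
```

The lid sprang open, the larger grey scoop is back inside and let go, and the lid is pressed shut and stays shut untouched with the latch home; I handed the job in at about 37 s, and no verdict came back.

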